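# Pack the network-switch spares case

### The job

Pack the spares case for the network switch: lay the power supply, the fan module, the uplink module and the transceiver each flat in the tray pocket made for it, lengthwise, setting them down rather than dropping them. The two empty blanking covers, which look like the power supply and the uplink module, are not spares: leave them lying where they are on the bench.

Things in the scene. Friction and masses are not known exactly. Their poses are not given: they have to be found in the camera images.
- power_supply: Hot-swap power supply module: a closed bare-steel box with a row of dark vent slots and a blank paper label on top, and a black loop handle at its front (-x) end. 130 mm long overall (x), 50 mm wide (y), 40 mm high; the solid box runs from x = -47 to +60 mm. About 0.6 kg. Origin: middle of the underside; x lengthwise, z up. Lies flat on the bench among other parts.
- fan_module: Fan module: black plastic round barrel with square flanges at both ends and a 14 mm wide square collar at the middle, steel front plate (-x). 64 mm long (x), 42 mm wide (y), 42 mm high; the collar at the middle gives flat sides to grip across y. About 0.15 kg. Origin: middle of the underside; x lengthwise, z up. Lies flat on the bench among other parts.
- uplink_module: Uplink module: bare-steel frame with two shiny port cages, a green circuit board, a black heat sink and a rear connector to be seen from above. 96 mm long (x), 52 mm wide (y), 26 mm high at the front plate (-x) and along both sides. About 0.22 kg. Origin: middle of the underside; x lengthwise, z up. Lies flat on the bench among other parts.
- transceiver: Optical transceiver: slim aluminium stick with cooling fins along its top and a flat black pull loop at its front (-x) end. 100 mm long (x), 23 mm wide (y), 13 mm high (9.5 mm without the fins); the metal runs from x = -30 to +50 mm. About 0.1 kg. Origin: middle of the underside of the overall length; x lengthwise, z up. Lies flat on the bench among other parts.
- supply_tray: Tray for the power supply: longest pocket, 146 x 66 mm, 10 mm deep, its floor 4 mm above the origin; module either way round. Four grey trays, 160 x 90 x 14 mm, sit fixed side by side in any order in a low black case, 92 mm apart along y; tray tops and case rim are level, 18 mm above the bench. Origin: middle of the underside, 4 mm above the bench; x along the pocket, z up.
- fan_tray: Tray for the fan module: shortest pocket, 80 x 58 mm, 10 mm deep, its floor 4 mm above the origin; module either way round. Four grey trays, 160 x 90 x 14 mm, sit fixed side by side in any order in a low black case, 92 mm apart along y; tray tops and case rim are level, 18 mm above the bench. Origin: middle of the underside, 4 mm above the bench; x along the pocket, z up.
- uplink_tray: Tray for the uplink module: the pocket of 112 x 68 mm, 10 mm deep, its floor 4 mm above the origin; module either way round. Four grey trays, 160 x 90 x 14 mm, sit fixed side by side in any order in a low black case, 92 mm apart along y; tray tops and case rim are level, 18 mm above the bench. Origin: middle of the underside, 4 mm above the bench; x along the pocket, z up.
- transceiver_tray: Tray for the transceiver: narrowest pocket, 116 x 39 mm, 6 mm deep, its floor 8 mm above the origin; either way round. Four grey trays, 160 x 90 x 14 mm, sit fixed side by side in any order in a low black case, 92 mm apart along y; tray tops and case rim are level, 18 mm above the bench. Origin: middle of the underside, 4 mm above the bench; x along the pocket, z up.
- supply_blank: Blanking cover of a power-supply bay, to be left alone: front plate (50 x 40 mm) and black loop handle like the power supply's, but behind it only an empty steel channel, open on top. 110 mm long overall (x), 50 mm wide (y), 40 mm high at the front, 34 mm along the sides. Origin: middle of the underside; x lengthwise, z up. Lies among the other parts.
- uplink_blank: Blanking cover of an uplink bay, to be left alone: front plate (52 x 26 mm) like the uplink module's but without ports, behind it an empty shallow steel tray, 18 mm high. 80 mm long (x), 52 mm wide (y). Origin: middle of the underside; x lengthwise, z up. Nothing standing near the work is taller than 100 mm (a mug at the far left).

How it is judged:
By the outcome, as a careful person would: the job done as asked, in the order asked, and still so for the second after the job is handed in, with the robot touching nothing.
It also fails if it takes over 106 s, if anything falls off the work surface, if the arm or the gripper's body presses on something with over 40 N, if the wrist force passes 120 N, or if a joint passes its speed limit or range.

### The arm

A 6-joint arm with a two-finger parallel gripper is mounted at the origin on the work surface. World frame = base frame: x ahead of the robot, y to its left, z up, the work surface at z = 0. Lengths are in m, angles in rad, forces in N, time in s.
With the tool pointing down it reaches from about 0.35 to 0.875 m from the base axis. Payload 4.2 kg.
Tool frame: the origin (TCP) lies at the very end of the fingers, on their centre line; the grasp point (between the pads) lies 19 mm behind it; z points along the fingers, y is the direction in which the jaws open and shut (so a half turn about z gives the same grasp; the last joint's range is limited). The gripper opens to 87 mm and grips with 3 to 60 N. Pads are 19 mm wide; open, the fingers measure 117 mm over their backs; the gripper's body (75 mm by 190 mm) begins 51 mm behind the grasp point.
Start: joints at [1.434, 0.385, 0.008, 0, -1.194, -0.259], TCP at [0.241, 0.577, 0.223] pointing down, gripper open.
Joint ranges: [-3.14, 3.14], [-1.21, 2.06], [-1.07, 1.41], [-3.16, 2.05], [-2.99, -0.16], [-3.1, 3.1]. Speed limits (rad/s): [2.79, 2.79, 3.14, 3.14, 3.14, 3.14].

### API

Orientations are given as [roll, pitch, yaw] about the fixed x, y, z axes, in that order (R = Rz(yaw) Ry(pitch) Rx(roll)).
In Python, from cell import * gives the robot as it stands.
- The arm moves only by the tool send_rows, never from a script. Its arguments are lists of equal length, an entry for each row: "dp": the shift along the world's x, y, z in cm, a list of three; "rot": the turn, a rotation vector about the world's x, y, z in degrees, a list of three. A call has exactly 10 rows; each row shifts and turns the commanded pose from where the row before left it; what a row does not reach is not made up. A row lasts 1/8 s, in which the tool goes at most 62.5 mm and 10.7 degrees, less where a joint would pass 70% of its speed; a pose out of reach is approached as far as the arm can. A call with a gripper value outside its range is refused whole. "gripper" is the finger opening in cm, from 0 to 8.7, set as the call begins (left out, the last holds). The fingers move at their own pace and stop on an object; "newtons" is the grip in N (left out, the last holds). Time passes only in rows, so rows that do not move let the fingers close, or fill a call up. It gives the time, the measured TCP pose, the force and the opening at its end, in the units of the state.
- sense(): the state, without advancing time (a new reading comes with each control period).
- snapshot(name): name is "scene" or "top"; returns the picture (420x560x3 uint8, red, green, blue); there is no depth.
- camera_params(name): a dict with "fx", "fy", "cx", "cy" (pixels), "dist" ([k1, k2, p1, p2, k3] as OpenCV has them; the pictures are not rectified), "extrinsics" (4x4, takes a point from camera to world coordinates). Camera axes: x right, y up, looking along -z (the intrinsics and any distortion apply to the point x, -y, -z); pixel columns grow to the right and rows downward; lengths in m; the calibration is good to about 2 mm. A picture is of the moment at which its call begins. camera_params takes no time and is no camera call.
- sign_off(): hands the job in, once; it reports no verdict.
The state is a dict: "clock": time; "joint_positions": joint angles; "joint_vel": joint speeds; "effort": joint torques, N m; "tool_pos": TCP position; "eef_rot": TCP orientation; "force": force on the tool from outside, world axes, zero at the start; "torque": the same for the moment, N m; "grip_width": finger opening in m.
Only numpy, scipy, OpenCV 4.12 (cv2) and the standard library are available. Lean on these libraries where they do the work, as an engineer would, in place of code of your own. Each camera call takes 0.05 s, during which the arm holds its last target. There are 200 camera calls.

## Working session

There is one attempt and no reset: what is moved stays moved. The work goes in short steps, Python scripts to look and compute and a tool call to move; the robot and the scene stay as the last step left them, time stands still between calls to the robot, and variables do not carry over. Pictures are saved under pics/ and viewed, about 12 in all and at most 16, crops included, and the job is handed in when it is done.

Besides the shell and the picture viewer there is one more tool, called after "Call:" as name(argument=value, ...) on one line, values as JSON. send_rows: Moves the arm, as the interface text tells. Its arguments: {"type":"object","properties":{"dp":{"type":"array"},"rot":{"type":"array"},"gripper":{"type":"number"},"newtons":{"type":"number"}},"required":["dp","rot"]}

```bash
mkdir -p pics; ls
python3 - <<'E'
from cell import *
import cv2
for n in("top","scene"):
    im=snapshot(n); cv2.imwrite(f"pics/{n}0.png",im[:,:,::-1]); c=camera_params(n); print(n,{k:(v if k!="extrinsics" else [[round(float(x),4) for x in r] for r in v]) for k,v in c.items()})
print(sense())
E
```

```text
pics
top {'fx': 497.24928424911263, 'fy': 497.24928424911263, 'cx': 280.6351151743833, 'cy': 208.2494202639271, 'dist': array([-0.11430243,  0.        ,  0.        ,  0.        ,  0.        ]), 'extrinsics': [[0.0156, 0.9953, -0.0955, 0.4483], [-0.9998, 0.0163, 0.0063, -0.0025], [0.0078, 0.0953, 0.9954, 1.2181], [0.0, 0.0, 0.0, 1.0]]}
scene {'fx': 449.62139920984384, 'fy': 449.62139920984384, 'cx': 275.8801318667754, 'cy': 204.96958855443998, 'dist': array([-0.05216241,  0.        ,  0.        ,  0.        ,  0.        ]), 'extrinsics': [[-0.33, -0.7359, 0.5912, 1.1588], [0.9439, -0.2677, 0.1936, 0.2056], [0.0158, 0.6219, 0.7829, 0.8362], [0.0, 0.0, 0.0, 1.0]]}
{'clock': 0.1, 'joint_positions': array([ 1.43357832e+00,  3.85489557e-01,  6.75925923e-03, -4.76191323e-04,
       -1.19398268e+00, -2.58589116e-01]), 'joint_vel': array([-0.00144777, -0.00317892,  0.0038059 ,  0.00018807, -0.00015379,
       -0.00061026]), 'effort': array([-5.06930355e-04, -3.91689491e+01,  1.87935162e+01,  4.23188031e+00,
        1.34598915e-02, -7.48592493e-05]), 'tool_pos': array([0.24074274, 0.5761885 , 0.22155563]), 'eef_rot': array([ 3.13962655e+00, -6.23952099e-05, -3.95982705e-01]), 'force': array([ 0.31092292, -0.56718252, -0.16257589]), 'torque': array([-0.0142804 ,  0.00425223, -0.02734866]), 'grip_width': 0.08704859574668769}
```

```bash
cat > h.py <<'E'
import numpy as np, cv2
from cell import *
def toworld(n,uv,z):
    c=camera_params(n);K=np.array([[c["fx"],0,c["cx"]],[0,c["fy"],c["cy"]],[0,0,1]])
    p=cv2.undistortPoints(np.array(uv,float).reshape(-1,1,2),K,np.array(c["dist"])).reshape(-1,2)
    E=np.array(c["extrinsics"]);d=np.c_[p[:,0],-p[:,1],-np.ones(len(p))]@E[:3,:3].T
    t=(np.asarray(z)-E[2,3])/d[:,2];return E[:3,3]+d*t[:,None]
def topix(n,P):
    c=camera_params(n);K=np.array([[c["fx"],0,c["cx"]],[0,c["fy"],c["cy"]],[0,0,1]])
    E=np.array(c["extrinsics"]);q=(np.array(P,float).reshape(-1,3)-E[:3,3])@E[:3,:3]
    return cv2.projectPoints(q*[1,-1,-1],np.zeros(3),np.zeros(3),K,np.array(c["dist"]))[0].reshape(-1,2)
def ortho(im,n,x0,x1,y0,y1,z,s):
    """metric picture at height z, s px per m; row down = -x, column right = -y"""
    w=int((y1-y0)*s);h=int((x1-x0)*s);C,R=np.meshgrid(np.arange(w),np.arange(h))
    P=np.stack([x1-R/s,y1-C/s,np.full(C.shape,z)],-1)
    m=topix(n,P).reshape(h,w,2).astype(np.float32)
    return cv2.remap(im,m[...,0],m[...,1],cv2.INTER_CUBIC)
E
python3 - <<'E'
import cv2
im=cv2.imread("pics/top0.png");cv2.imwrite("pics/top0b.png",cv2.resize(im,(800,600),interpolation=cv2.INTER_CUBIC))
E
```

```text
(no output)
```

View pics/top0b.png

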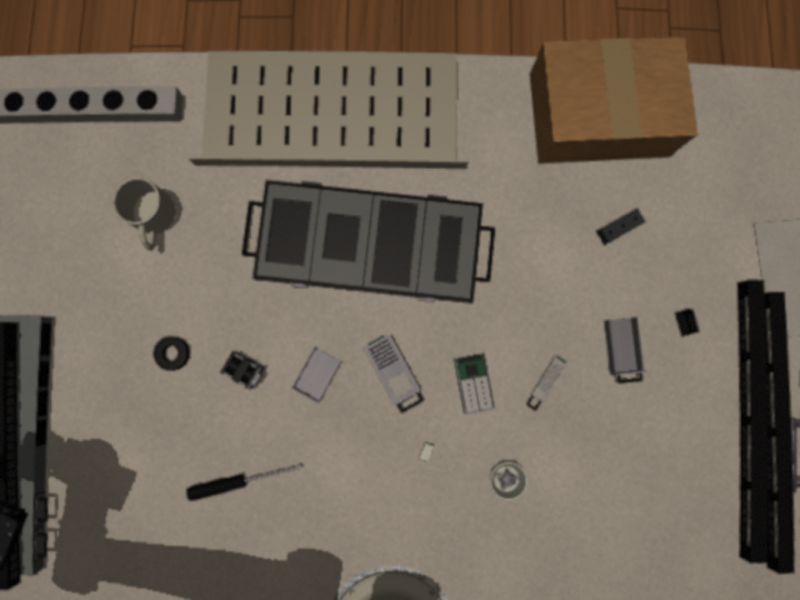

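View pics/scene0.png

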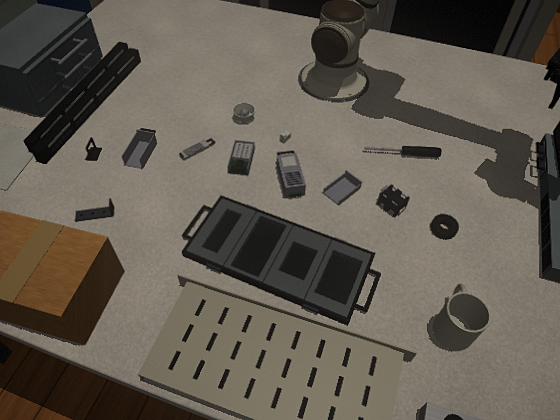

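Run:
```python
from h import *
top=cv2.imread("pics/top0.png")
s=1250
pts=np.array([[243,369],[317,374],[394,373],[474,383],[546,383],[623,348],[289,232],[341,237],[395,243],[449,249]])*0.7
print(toworld("top",pts,np.full(10,.01)).round(3))
w=toworld("top",pts,np.full(10,.0));xm=w[:5,0].mean();y0=w[4,1]-.06;
cv2.imwrite("pics/p.png",ortho(top,"top",xm-.1,xm+.1,y0,y0+.64,0,s))
xc=w[6:,0].mean();yc=w[6:,1].mean()
cv2.imwrite("pics/c.png",ortho(top,"top",xc-.13,xc+.13,yc-.23,yc+.23,.018,1500))
a=cv2.imread("pics/p.png");b=cv2.imread("pics/c.png");print(a.shape,b.shape,xm+.1,y0+.64,xc+.13,yc+.23)
H=np.zeros((a.shape[0]+b.shape[0],800,3),np.uint8);H[:a.shape[0],:a.shape[1]]=a[:,:800];H[a.shape[0]:,:b.shape[1]]=b[:,:800]
cv2.imwrite("pics/o.png",cv2.convertScaleAbs(H[:640],alpha=1.6))
```

```text
[[ 0.438  0.256  0.01 ]
 [ 0.432  0.13   0.01 ]
 [ 0.436 -0.     0.01 ]
 [ 0.421 -0.136  0.01 ]
 [ 0.422 -0.259  0.01 ]
 [ 0.483 -0.394  0.01 ]
 [ 0.675  0.185  0.01 ]
 [ 0.667  0.095  0.01 ]
 [ 0.658  0.001  0.01 ]
 [ 0.649 -0.092  0.01 ]]
(249, 800, 3) (390, 690, 3) 0.5293145777341288 0.3183789302463956 0.7941860000472281 0.27777099357165447
```

View pics/o.png

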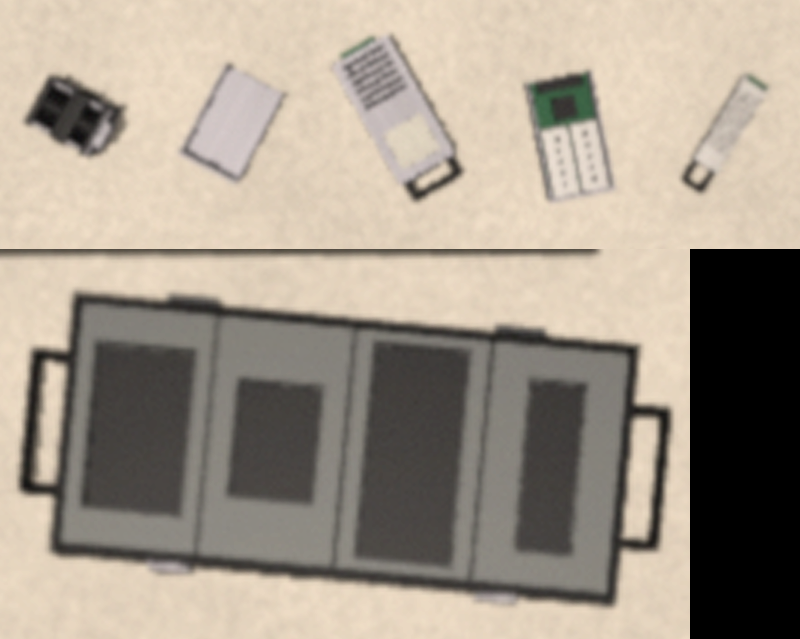

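```bash
cat > fit.py <<'E'
from h import *
from scipy.optimize import least_squares
def fit(clicks,model,g):
    P=np.array([[.52931-r/1250,.31838-c/1250,0] for c,r in clicks]);px=topix("top",P);m=np.array(model,float)/1000
    def f(q):
        c,s=np.cos(q[2]),np.sin(q[2]);W=np.c_[q[0]+c*m[:,0]-s*m[:,1],q[1]+s*m[:,0]+c*m[:,1],m[:,2]];return (topix("top",W)-px).ravel()
    r=least_squares(f,g);return r
for n,c,m,g in [
 ("ps",[(333,62),(390,35),(457,155),(405,183)],[(60,25,40),(60,-25,40),(-47,-25,40),(-47,25,40)],(.436,0,.5)),
 ("fan",[(25,120),(55,76),(125,107),(100,157)],[(32,21,42),(32,-21,42),(-32,-21,42),(-32,21,42)],(.44,.25,1.1)),
 ("up",[(527,85),(590,72),(613,188),(552,200)],[(48,26,26),(48,-26,26),(-48,-26,26),(-48,26,26)],(.42,-.13,.2)),
 ("tr",[(745,73),(768,87),(685,182),(700,192)],[(50,11.5,10),(50,-11.5,10),(-50,9,5),(-50,-9,5)],(.42,-.25,-.5))]:
    r=fit(c,m,g);print(n,r.x[:2].round(4),"deg",np.degrees(r.x[2]).round(1),"res px",r.fun.reshape(-1,2).round(1).tolist())
b=cv2.imread("pics/c.png",0);b=cv2.GaussianBlur(b,(5,5),0)
inner=np.zeros_like(b);cv2.fillPoly(inner,[np.array([(82,52),(630,106),(605,345),(65,295)])],255)
for t in (50,):
    bw=((b<52)&(inner>0)).astype(np.uint8);bw=cv2.morphologyEx(bw,cv2.MORPH_OPEN,np.ones((15,15)))
    for k in cv2.findContours(bw,cv2.RETR_EXTERNAL,cv2.CHAIN_APPROX_NONE)[0]:
        if cv2.contourArea(k)<3000: continue
        (cx,cy),wh,a=cv2.minAreaRect(k);print("pocket",round(.794186-cy/1500,4),round(.277771-cx/1500,4),np.round(np.array(wh)/1.5,1),round(a,1))
print(np.percentile(b[inner>0],[5,25,50,75]))
E
python3 fit.py
```

```text
ps [ 0.4368 -0.0019] deg 29.4 res px [[0.4, 0.8], [0.2, -0.8], [0.5, -0.6], [-1.0, 0.6]]
fan [0.4377 0.2484] deg 63.3 res px [[0.6, 0.2], [-1.1, -1.3], [0.1, 0.8], [0.3, 0.3]]
up [ 0.4209 -0.1351] deg 11.7 res px [[-0.5, -0.7], [0.2, -0.8], [0.8, 0.5], [-0.5, 1.0]]
tr [ 0.4226 -0.2596] deg -30.4 res px [[-0.2, -0.3], [0.5, -0.1], [-0.9, -0.0], [0.6, 0.5]]
pocket 0.6495 -0.0889 [ 36.3 113. ] 5.2
pocket 0.667 0.0944 [55.5 77. ] 5.1
pocket 0.6585 0.0029 [ 63.4 142.8] 5.2
pocket 0.6754 0.1864 [ 65.5 109.5] 5.7
[38. 42. 67. 81.]
```

Call:
send_rows(dp=[[2,-5.77,-1.2],[2,-5.77,-1.2],[2,-5.77,-1.2],[2,-5.77,-1.2],[2,-5.77,-1.2],[2,-5.77,-1.2],[2,-5.77,-1.2],[2,-5.77,-1.2],[2,-5.77,-1.2],[2,-5.77,-1.2]], rot=[[0,0,5.2],[0,0,5.2],[0,0,5.2],[0,0,5.2],[0,0,5.2],[0,0,5.2],[0,0,5.2],[0,0,5.2],[0,0,5.2],[0,0,5.2]], gripper=8.7, newtons=30)

```text
clock: 1.35
tool_pos: [0.4413, -0.0022, 0.1023]
eef_rot: [3.141, -0.001, 0.515]
force: [1.1, 1.2, 0.3]
grip_width: 0.0871
```

Call:
send_rows(dp=[[0,0.2,-1],[0,0,-1],[0,0,-1],[0,0,-1],[0,0,-1],[0,0,-1],[0,0,-1],[0,0,-1],[0,0,-0.7],[0,0,0]], rot=[[0,0,0],[0,0,0],[0,0,0],[0,0,0],[0,0,0],[0,0,0],[0,0,0],[0,0,0],[0,0,0],[0,0,0]])

```text
clock: 2.6
tool_pos: [0.4406, 0.0015, 0.015]
eef_rot: [-3.141, 0.001, 0.512]
force: [0.3, -0.2, -0.5]
grip_width: 0.0869
```

Call:
send_rows(dp=[[0,0,0],[0,0,0],[0,0,0],[0,0,0],[0,0,0],[0,0,0],[0,0,0],[0,0,0],[0,0,0],[0,0,0]], rot=[[0,0,0],[0,0,0],[0,0,0],[0,0,0],[0,0,0],[0,0,0],[0,0,0],[0,0,0],[0,0,0],[0,0,0]], gripper=3.5, newtons=40)

```text
clock: 3.85
tool_pos: [0.4409, 0.0019, 0.0157]
eef_rot: [-3.141, -0.0, 0.512]
force: [-2.0, 4.4, 4.0]
grip_width: 0.0498
```

Call:
send_rows(dp=[[0,0,1.5],[0,0,2],[0,0,2],[3.2,0,0.5],[3.2,0,0],[3.2,0,0],[3.2,0,0],[3.2,0,0],[3.2,0,0],[3.1,0.1,0]], rot=[[0,0,0],[0,0,-3.8],[0,0,-3.8],[0,0,-3.8],[0,0,-3.8],[0,0,-3.8],[0,0,-3.8],[0,0,-3.8],[0,0,-3.8],[0,0,-4.1]])

```text
clock: 5.1
tool_pos: [0.6628, 0.0019, 0.0722]
eef_rot: [3.14, 0.006, -0.094]
force: [0.2, 0.0, -6.6]
grip_width: 0.05
```

Run:
```python
from h import *
im=snapshot("top")[:,:,::-1].copy();s=sense();print({k:np.round(s[k],4) for k in("tool_pos","eef_rot","force","grip_width","joint_positions")})
im2=snapshot("scene")[:,:,::-1]
o=ortho(im,"top",.53,.8,-.2,.25,.018,1000);H=np.zeros((420,800,3),np.uint8);H[:270,:450]=o
H[:420,450:]=im2[:,100:450];cv2.imwrite("pics/a.png",cv2.convertScaleAbs(H,alpha=1.5))
```

```text
{'tool_pos': array([0.668 , 0.0021, 0.0724]), 'eef_rot': array([ 3.1409e+00, -1.4000e-03, -9.4800e-02]), 'force': array([ 6.7635,  0.1243, -6.0791]), 'grip_width': np.float64(0.0498), 'joint_positions': array([ 0.2453,  0.5829, -0.0619,  0.0014, -0.925 ,  1.2299])}
```

View pics/a.png

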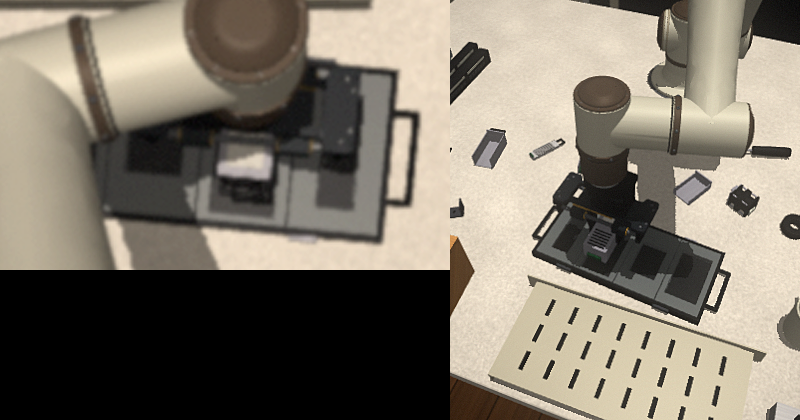

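Call:
send_rows(dp=[[0,0,0],[0,0,0],[0,0,-0.7],[0,0,-0.7],[0,0,-0.7],[0,0,-0.7],[0,0,-0.6],[0,0,-0.5],[0,0,0],[0,0,0]], rot=[[0,0,0],[0,0,0],[0,0,0],[0,0,0],[0,0,0],[0,0,0],[0,0,0],[0,0,0],[0,0,0],[0,0,0]])

```text
clock: 6.45
tool_pos: [0.6642, 0.0027, 0.0368]
eef_rot: [-3.142, -0.001, -0.09]
force: [-0.7, 0.1, -7.0]
grip_width: 0.0496
```

Call:
send_rows(dp=[[0,0,-0.3],[0,0,-0.3],[0,0,-0.2],[0,0,-0.2],[0,0,-0.1],[0,0,-0.1],[0,0,-0.05],[0,0,-0.05],[0,0,0],[0,0,0]], rot=[[0,0,0],[0,0,0],[0,0,0],[0,0,0],[0,0,0],[0,0,0],[0,0,0],[0,0,0],[0,0,0],[0,0,0]])

```text
clock: 7.7
tool_pos: [0.664, 0.0027, 0.0238]
eef_rot: [-3.142, -0.0, -0.09]
force: [-0.2, 0.1, -5.3]
grip_width: 0.0497
```

Call:
send_rows(dp=[[0,0,-0.05],[0,0,-0.05],[0,0,0],[0,0,0],[0,0,0],[0,0,0],[0,0,0],[0,0,0],[0,0,0],[0,0,0]], rot=[[0,0,0],[0,0,0],[0,0,0],[0,0,0],[0,0,0],[0,0,0],[0,0,0],[0,0,0],[0,0,0],[0,0,0]])

```text
clock: 8.95
tool_pos: [0.664, 0.0027, 0.0238]
eef_rot: [3.142, -0.001, -0.09]
force: [-5.1, 1.2, 6.0]
grip_width: 0.0498
```

Call:
send_rows(dp=[[0,0,0],[0,0,0],[0,0,0],[0,0,0.5],[0,0,1.5],[0,0,2],[0,0,2],[-3,3,2],[-4,4,0],[-4,4,0]], rot=[[0,0,0],[0,0,0],[0,0,0],[0,0,0],[0,0,0],[0,0,0],[0,0,0],[0,0,7],[0,0,7],[0,0,7]], gripper=7.2)

```text
clock: 10.2
tool_pos: [0.5536, 0.1138, 0.1042]
eef_rot: [-3.141, -0.003, 0.28]
force: [0.9, 0.7, -0.5]
grip_width: 0.0722
```

Call:
send_rows(dp=[[-1.15,1.35,-0.1],[-1.15,1.35,-0.1],[-1.15,1.35,-0.1],[-1.15,1.35,-0.1],[-1.15,1.35,-0.1],[-1.15,1.35,-0.1],[-1.15,1.35,-0.1],[-1.15,1.35,-0.1],[-1.15,1.35,-0.1],[-1.15,1.35,-0.1]], rot=[[0,0,4.8],[0,0,4.8],[0,0,4.8],[0,0,4.8],[0,0,4.8],[0,0,4.8],[0,0,4.8],[0,0,4.8],[0,0,4.8],[0,0,4.8]], gripper=8.7)

```text
clock: 11.45
tool_pos: [0.4391, 0.2486, 0.0939]
eef_rot: [3.141, -0.002, 1.117]
force: [0.9, -0.5, -0.1]
grip_width: 0.0871
```

Run:
```python
from h import *
im=snapshot("top")[:,:,::-1].copy();s=sense();print({k:np.round(s[k],4) for k in("tool_pos","eef_rot","joint_positions")})
im2=snapshot("scene")[:,:,::-1].copy()
o=ortho(im,"top",.53,.8,-.2,.25,.018,1000);H=np.zeros((520,800,3),np.uint8);H[:270,:450]=o
H[:520,450:]=cv2.resize(im2[140:270,330:418],(350,520),interpolation=cv2.INTER_CUBIC)
cv2.imwrite("pics/b.png",cv2.convertScaleAbs(H,alpha=1.5))
c,sn=np.cos(1.105),np.sin(1.105)
for z in(0,42):
  print(z,[((topix("scene",[[.4377+c*a-sn*b,.2484+sn*a+c*b,z/1000]])[0]-[330,140])*[350/88,4]+[450,0]).round().tolist() for a,b in((.032,.021),(.032,-.021),(-.032,-.021),(-.032,.021),(0,0))])
```

```text
{'tool_pos': array([0.4382, 0.2495, 0.0938]), 'eef_rot': array([ 3.1410e+00, -2.3000e-03,  1.1202e+00]), 'joint_positions': array([ 8.4000e-01,  3.1990e-01, -4.5990e-01, -1.0000e-04, -7.8850e-01,
        1.8511e+00])}
0 [[739.0, 273.0], [697.0, 312.0], [612.0, 250.0], [655.0, 213.0], [675.0, 261.0]]
42 [[756.0, 228.0], [713.0, 267.0], [625.0, 204.0], [668.0, 167.0], [690.0, 216.0]]
```

View pics/b.png

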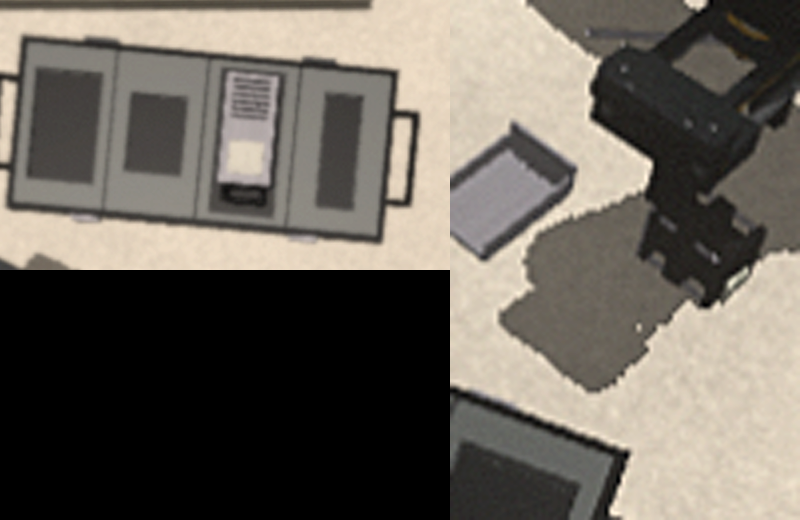

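Run:
```python
from h import *
import itertools
q=(.4377,.2484,np.radians(63.3));c,s=np.cos(q[2]),np.sin(q[2])
out=[]
for n in("top","scene"):
    im=cv2.imread(f"pics/{n}0.png");u,v=topix(n,[[q[0],q[1],.02]])[0].astype(int);k=12;w=33
    cr=cv2.resize(im[v-w:v+w,u-w:u+w],None,fx=6,fy=6,interpolation=cv2.INTER_CUBIC);cr=cv2.convertScaleAbs(cr,alpha=1.8);raw=cr.copy()
    for z in(0,.042):
        P=[[q[0]+c*a-s*b,q[1]+s*a+c*b,z] for a,b in((.032,.021),(.032,-.021),(-.032,-.021),(-.032,.021))]
        p=((topix(n,P)-[u-w,v-w]+.5)*6).astype(int);cv2.polylines(cr,[p],True,(0,0,255) if z else (255,0,0),1)
    out.append(cr)
cv2.imwrite("pics/f.png",np.hstack(out))
```

```text
(no output)
```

View pics/f.png

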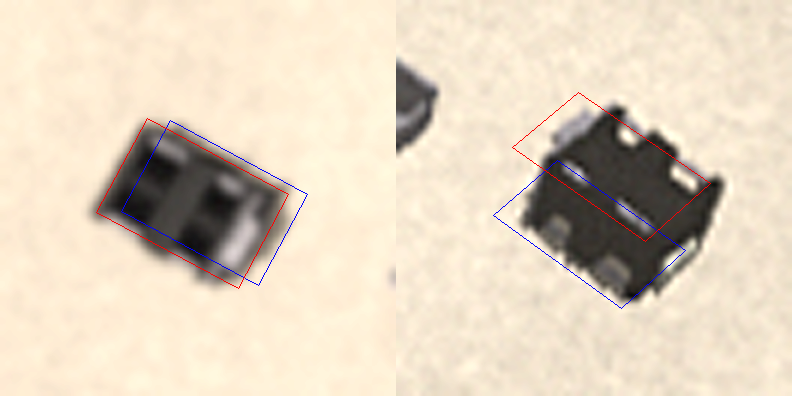

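Call:
send_rows(dp=[[0.12,0.23,0],[0.12,0.23,-0.5],[0,0,-1],[0,0,-1],[0,0,-1],[0,0,-1],[0,0,-1],[0,0,-1],[0,0,-1],[0,0,-0.4]], rot=[[0,0,-0.8],[0,0,0],[0,0,0],[0,0,0],[0,0,0],[0,0,0],[0,0,0],[0,0,0],[0,0,0],[0,0,0]])

```text
clock: 12.8
tool_pos: [0.4411, 0.252, 0.0127]
eef_rot: [-3.141, 0.001, 1.1]
force: [-0.1, 0.4, -0.0]
grip_width: 0.0869
```

Call:
send_rows(dp=[[0,0,0],[0,0,0],[0,0,0],[0,0,0],[0,0,0],[0,0,0],[0,0,0],[0,0,0],[0,0,0],[0,0,0]], rot=[[0,0,0],[0,0,0],[0,0,0],[0,0,0],[0,0,0],[0,0,0],[0,0,0],[0,0,0],[0,0,0],[0,0,0]], gripper=3, newtons=25)

```text
clock: 14.05
tool_pos: [0.4412, 0.2523, 0.0137]
eef_rot: [-3.142, 0.0, 1.1]
force: [-3.0, 0.3, 4.0]
grip_width: 0.042
```

Call:
send_rows(dp=[[0,0,1.5],[0,0,2],[2.83,-1.98,2],[2.83,-1.98,0.5],[2.83,-1.98,0],[2.83,-1.98,0],[2.83,-1.98,0],[2.83,-1.98,0],[2.8,-1.95,0],[2.8,-1.95,0]], rot=[[0,0,0],[0,0,-7.5],[0,0,-7.5],[0,0,-7.5],[0,0,-7.5],[0,0,-7.5],[0,0,-7.7],[0,0,-7.7],[0,0,-7.7],[0,0,-7.6]])

```text
clock: 15.3
tool_pos: [0.6681, 0.0934, 0.0739]
eef_rot: [3.142, -0.0, -0.095]
force: [-0.5, 1.2, -2.1]
grip_width: 0.0419
```

Call:
send_rows(dp=[[0,0,0],[0,0,-0.5],[0,0,-0.7],[0,0,-0.7],[0,0,-0.7],[0,0,-0.6],[0,0,-0.5],[0,0,-0.3],[0,0,0],[0,0,0]], rot=[[0,0,0],[0,0,0],[0,0,0],[0,0,0],[0,0,0],[0,0,0],[0,0,0],[0,0,0],[0,0,0],[0,0,0]])

```text
clock: 16.55
tool_pos: [0.6673, 0.0945, 0.0338]
eef_rot: [-3.141, -0.0, -0.09]
force: [0.7, 0.1, -1.8]
grip_width: 0.0418
```

Call:
send_rows(dp=[[0,0,-0.3],[0,0,-0.3],[0,0,-0.2],[0,0,-0.2],[0,0,-0.1],[0,0,-0.05],[0,0,-0.05],[0,0,-0.05],[0,0,0],[0,0,0]], rot=[[0,0,0],[0,0,0],[0,0,0],[0,0,0],[0,0,0],[0,0,0],[0,0,0],[0,0,0],[0,0,0],[0,0,0]])

```text
clock: 17.8
tool_pos: [0.6672, 0.0945, 0.0217]
eef_rot: [-3.142, -0.0, -0.09]
force: [-2.6, 0.5, 4.6]
grip_width: 0.0423
```

Call:
send_rows(dp=[[0,0,0],[0,0,0],[0,0,0],[0,0,0.5],[0,0,1.5],[0,0,2],[0,0,2],[-3,-2.5,2],[-4,-4,0],[-4,-4,0]], rot=[[0,0,0],[0,0,0],[0,0,0],[0,0,0],[0,0,0],[0,0,0],[0,0,0],[0,0,0],[0,0,3],[0,0,3]], gripper=6.5)

```text
clock: 19.05
tool_pos: [0.5566, -0.0112, 0.1027]
eef_rot: [-3.141, -0.003, 0.017]
force: [-0.6, -0.9, 0.0]
grip_width: 0.0652
```

```bash
cat > ov.py <<'E'
from h import *
def ov(items,f,srcs,w=38,k=5):
    rows=[]
    for n,src in srcs:
        im=src;r=[]
        for q,boxes in items:
            c,s=np.cos(np.radians(q[2])),np.sin(np.radians(q[2]));u,v=topix(n,[[q[0],q[1],.01]])[0].astype(int)
            cr=cv2.convertScaleAbs(cv2.resize(im[v-w:v+w,u-w:u+w],None,fx=k,fy=k,interpolation=cv2.INTER_CUBIC),alpha=1.6)
            for (x0,x1,hy,z) in boxes:
                P=[[q[0]+c*a-s*b,q[1]+s*a+c*b,z] for a,b in((x1,hy),(x1,-hy),(x0,-hy),(x0,hy))]
                cv2.polylines(cr,[((topix(n,P)-[u-w,v-w]+.5)*k).astype(int)],True,(0,0,255) if z else (255,0,0),1)
            r.append(cr)
        rows.append(np.hstack(r))
    cv2.imwrite(f,np.vstack(rows)[:600,:800])
E
python3 - <<'E'
from ov import *
U=((.4209,-.1351,11.7),[(-.048,.048,.026,.026),(-.048,.048,.026,0)]);T=((.4226,-.2596,-30.4),[(-.05,.05,.0115,0),(-.03,.05,.0115,.0095)])
ov([U,T],"pics/u.png",[(n,cv2.imread(f"pics/{n}0.png")) for n in("top","scene")],w=30,k=5)
E
```

```text
(no output)
```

View pics/u.png

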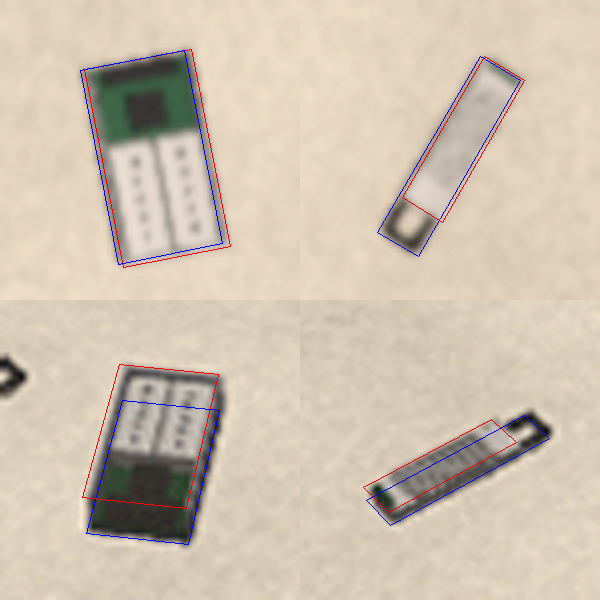

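Call:
send_rows(dp=[[-2.3,-2,0],[-2.3,-2.1,0],[-2.3,-2.1,-0.5],[-2.3,-2.1,-1],[-2.3,-2.1,-1],[-2.1,-1.9,-1],[0,0,-1.2],[0,0,-1.2],[0,0,-1],[0,0,0]], rot=[[0,0,1.8],[0,0,1.8],[0,0,1.8],[0,0,1.8],[0,0,1.8],[0,0,1.7],[0,0,0],[0,0,0],[0,0,0],[0,0,0]], gripper=8.7)

```text
clock: 20.3
tool_pos: [0.4211, -0.1332, 0.0312]
eef_rot: [-3.141, 0.002, 0.202]
force: [-0.2, 0.4, 1.1]
grip_width: 0.0869
```

Call:
send_rows(dp=[[0,0,-0.5],[0,0,-0.5],[0,0,-0.5],[0,0,-0.35],[0,0,0],[0,0,0],[0,0,0],[0,0,0],[0,0,0],[0,0,0]], rot=[[0,0,0],[0,0,0],[0,0,0],[0,0,0],[0,0,0],[0,0,0],[0,0,0],[0,0,0],[0,0,0],[0,0,0]])

```text
clock: 21.55
tool_pos: [0.4211, -0.1335, 0.0136]
eef_rot: [3.142, -0.0, 0.201]
force: [0.5, 0.1, -0.6]
grip_width: 0.0869
```

Call:
send_rows(dp=[[0,0,0],[0,0,0],[0,0,0],[0,0,0],[0,0,0],[0,0,0],[0,0,0],[0,0,0],[0,0,0],[0,0,0]], rot=[[0,0,0],[0,0,0],[0,0,0],[0,0,0],[0,0,0],[0,0,0],[0,0,0],[0,0,0],[0,0,0],[0,0,0]], gripper=4, newtons=30)

```text
clock: 22.8
tool_pos: [0.4212, -0.1336, 0.0136]
eef_rot: [3.142, -0.0, 0.201]
force: [0.6, -0.2, -0.4]
grip_width: 0.0518
```

Call:
send_rows(dp=[[0,0,2],[0,0,2.5],[2.5,3.2,2.5],[3.3,4.1,1],[3.3,4.1,0],[3.3,4.1,0],[3.3,4.1,0],[3.3,4.1,0],[3.3,4.1,0],[3.1,4.2,0]], rot=[[0,0,0],[0,0,0],[0,0,-2.1],[0,0,-2.1],[0,0,-2.1],[0,0,-2.1],[0,0,-2.1],[0,0,-2.1],[0,0,-2.1],[0,0,-2]])

```text
clock: 24.05
tool_pos: [0.6751, 0.1877, 0.0921]
eef_rot: [3.141, 0.003, -0.092]
force: [0.8, 0.1, -2.5]
grip_width: 0.0515
```

Call:
send_rows(dp=[[0,0,0],[0,0,0],[0,0,-0.5],[0,0,-1],[0,0,-1],[0,0,-1],[0,0,-1],[0,0,-0.8],[0,0,-0.5],[0,0,0]], rot=[[0,0,0],[0,0,0],[0,0,0],[0,0,0],[0,0,0],[0,0,0],[0,0,0],[0,0,0],[0,0,0],[0,0,0]])

```text
clock: 25.3
tool_pos: [0.6749, 0.1864, 0.0351]
eef_rot: [3.141, 0.001, -0.09]
force: [0.6, -0.1, -2.2]
grip_width: 0.0519
```

Seated TCP should be about 0.0216.

Call:
send_rows(dp=[[0,0,-0.3],[0,0,-0.3],[0,0,-0.3],[0,0,-0.2],[0,0,-0.1],[0,0,-0.05],[0,0,-0.05],[0,0,-0.05],[0,0,0],[0,0,0]], rot=[[0,0,0],[0,0,0],[0,0,0],[0,0,0],[0,0,0],[0,0,0],[0,0,0],[0,0,0],[0,0,0],[0,0,0]])

```text
clock: 26.55
tool_pos: [0.6752, 0.1865, 0.0221]
eef_rot: [-3.142, -0.0, -0.09]
force: [-0.8, -1.0, -1.9]
grip_width: 0.0516
```

Call:
send_rows(dp=[[0,0,-0.05],[0,0,-0.05],[0,0,0],[0,0,0],[0,0,0],[0,0,0],[0,0,0],[0,0,0],[0,0,0],[0,0,0]], rot=[[0,0,0],[0,0,0],[0,0,0],[0,0,0],[0,0,0],[0,0,0],[0,0,0],[0,0,0],[0,0,0],[0,0,0]])

```text
clock: 27.8
tool_pos: [0.6752, 0.1865, 0.0216]
eef_rot: [-3.142, -0.0, -0.09]
force: [-3.3, -0.2, 5.0]
grip_width: 0.0515
```

Call:
send_rows(dp=[[0,0,0],[0,0,0],[0,0,0],[0,0,0.5],[0,0,2],[0,0,2.5],[-1.5,-2.5,3],[-2,-4,1],[-2.5,-4.5,0],[-2.5,-5,0]], rot=[[0,0,0],[0,0,0],[0,0,0],[0,0,0],[0,0,0],[0,0,0],[0,0,-2],[0,0,-2],[0,0,-2],[0,0,-2]], gripper=6.5)

```text
clock: 29.05
tool_pos: [0.5901, 0.0256, 0.1132]
eef_rot: [-3.14, -0.003, -0.23]
force: [0.3, 0.0, -0.3]
grip_width: 0.0653
```

Call:
send_rows(dp=[[-2.5,-5,0],[-2.5,-5,0],[-2.5,-5,0],[-2.5,-5,0],[-2.5,-4.5,-0.5],[-2.1,-3,-1],[-1.4,-1.5,-1],[0,0,-1],[0,0,-1],[0,0,-1]], rot=[[0,0,-2],[0,0,-2.5],[0,0,-2.5],[0,0,-2.5],[0,0,-2.5],[0,0,-2.5],[0,0,-2.7],[0,0,0],[0,0,0],[0,0,0]])

```text
clock: 30.3
tool_pos: [0.431, -0.2629, 0.0555]
eef_rot: [-3.142, -0.0, -0.528]
force: [0.6, -0.1, 0.7]
grip_width: 0.0654
```

Call:
send_rows(dp=[[-0.1,-0.05,-1],[0,0,-1],[0,0,-1],[0,0,-0.7],[0,0,-0.4],[0,0,-0.2],[0,0,0],[0,0,0],[0,0,0],[0,0,0]], rot=[[0,0,0],[0,0,0],[0,0,0],[0,0,0],[0,0,0],[0,0,0],[0,0,0],[0,0,0],[0,0,0],[0,0,0]], gripper=5)

```text
clock: 31.55
tool_pos: [0.4292, -0.264, 0.0132]
eef_rot: [-3.141, -0.0, -0.53]
force: [0.7, -0.1, 0.7]
grip_width: 0.0502
```

Call:
send_rows(dp=[[0,0,-0.3],[0,0,-0.2],[0,0,-0.2],[0,0,0],[0,0,0],[0,0,0],[0,0,0],[0,0,0],[0,0,0],[0,0,0]], rot=[[0,0,0],[0,0,0],[0,0,0],[0,0,0],[0,0,0],[0,0,0],[0,0,0],[0,0,0],[0,0,0],[0,0,0]])

```text
clock: 32.8
tool_pos: [0.4291, -0.264, 0.0061]
eef_rot: [-3.142, -0.0, -0.53]
force: [-0.2, 0.5, -0.7]
grip_width: 0.0499
```

Call:
send_rows(dp=[[0,0,0],[0,0,0],[0,0,0],[0,0,0],[0,0,0],[0,0,0],[0,0,0],[0,0,0],[0,0,0],[0,0,0]], rot=[[0,0,0],[0,0,0],[0,0,0],[0,0,0],[0,0,0],[0,0,0],[0,0,0],[0,0,0],[0,0,0],[0,0,0]], gripper=1.5, newtons=20)

```text
clock: 34.05
tool_pos: [0.4291, -0.264, 0.0061]
eef_rot: [-3.142, -0.0, -0.53]
force: [-0.4, 1.2, 0.2]
grip_width: 0.0223
```

Call:
send_rows(dp=[[0,0,0.3],[0,0,0.6],[0,0,1],[0,0,1.2],[0,0,1.5],[0,0,1],[0,0,0.4],[0,0,0],[0,0,0],[0,0,0]], rot=[[0,0,0],[0,0,0],[0,0,0],[0,0,0],[0,0,0],[0,0,0],[0,0,0],[0,0,0],[0,0,0],[0,0,0]])

```text
clock: 35.3
tool_pos: [0.4288, -0.2639, 0.0656]
eef_rot: [3.141, 0.001, -0.53]
force: [0.4, -0.4, -0.7]
grip_width: 0.0227
```

Run:
```python
from h import *
im=snapshot("top")[:,:,::-1].copy();im2=snapshot("scene")[:,:,::-1].copy()
o=ortho(im,"top",.53,.79,-.2,.3,.018,1000);H=np.zeros((520,800,3),np.uint8);H[:260,:500]=o
u,v=topix("scene",[[.429,-.264,.06]])[0].astype(int)
H[:520,500:]=cv2.resize(im2[v-65:v+65,u-37:u+38],(300,520),interpolation=cv2.INTER_CUBIC)
H[260:520,:500]=cv2.resize(im2[160:330,150:477],(500,260),interpolation=cv2.INTER_CUBIC)
cv2.imwrite("pics/g.png",cv2.convertScaleAbs(H,alpha=1.5))
```

```text
(no output)
```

View pics/g.png

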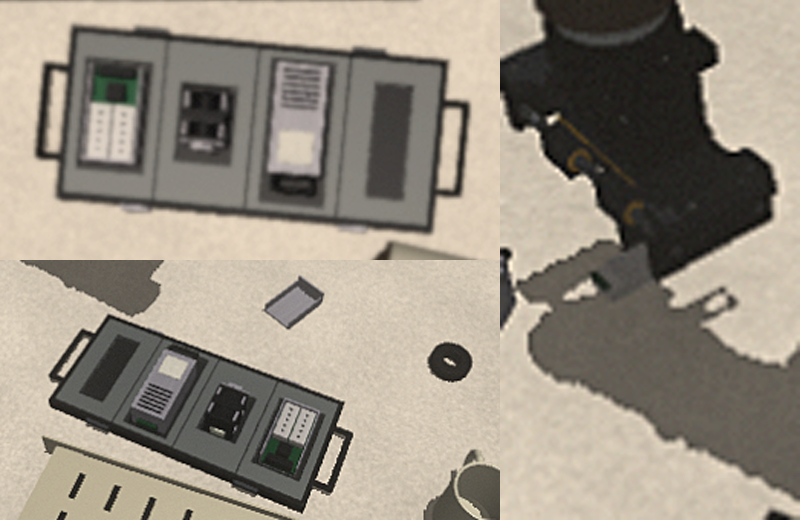

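Run:
```python
from h import *
a=-.53;u,v=topix("scene",[[.429,-.264,.06]])[0].astype(int)
for z in (.06,):
  for d in(-.058,-.038,.042):
    for e in(-.0115,.0115):
      p=topix("scene",[[.429+d*np.cos(a)-e*np.sin(a),-.264+d*np.sin(a)+e*np.cos(a),z+.005]])[0]
      print(d,e,((p-[u-37,v-65])*4+[500,0]).round())
```

```text
-0.058 -0.0115 [716. 208.]
-0.058 0.0115 [736. 226.]
-0.038 -0.0115 [690. 221.]
-0.038 0.0115 [710. 240.]
0.042 -0.0115 [583. 276.]
0.042 0.0115 [603. 296.]
```

Run:
```python
from h import *
im=snapshot("top")[:,:,::-1].copy();im2=snapshot("scene")[:,:,::-1].copy()
u,v=topix("scene",[[.429,-.264,.05]])[0].astype(int);a=cv2.resize(im2[v-20:v+30,u-33:u+33],None,fx=8,fy=8,interpolation=cv2.INTER_CUBIC)
u,v=topix("top",[[.429,-.264,.05]])[0].astype(int);b=cv2.resize(im[v-25:v+25,u-16:u+17],None,fx=8,fy=8,interpolation=cv2.INTER_CUBIC)
cv2.imwrite("pics/k.png",cv2.convertScaleAbs(np.hstack([a,b]),alpha=1.8))
```

```text
(no output)
```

View pics/k.png

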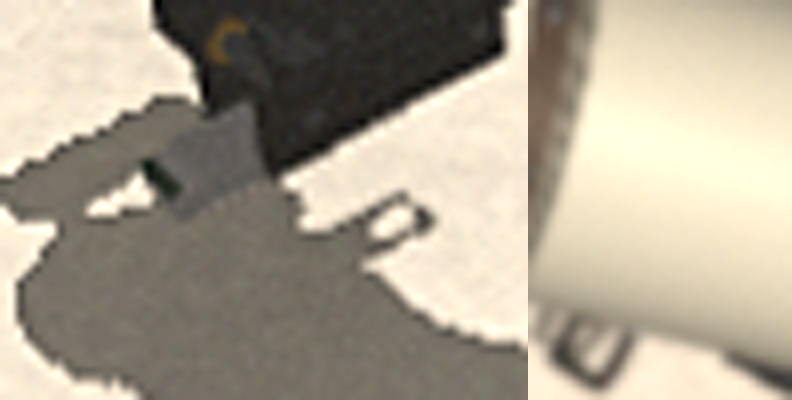

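Call:
send_rows(dp=[[1.5,1.1,0],[2.5,1.9,0],[2.7,2.1,0],[2.7,2.1,0],[2.7,2.1,0],[2.7,2.1,0],[2.7,2.1,0],[2.5,1.9,0],[1.8,1.3,0],[1.1,0.8,0]], rot=[[0,0,2.5],[0,0,2.5],[0,0,2.5],[0,0,2.5],[0,0,2.5],[0,0,2.5],[0,0,2.5],[0,0,2.5],[0,0,2.5],[0,0,2.7]])

```text
clock: 36.75
tool_pos: [0.6593, -0.0875, 0.0656]
eef_rot: [3.142, -0.0, -0.086]
force: [0.2, 0.2, -1.4]
grip_width: 0.022
```

Call:
send_rows(dp=[[0,0,0],[0,0,-0.3],[0,0,-0.6],[0,0,-0.7],[0,0,-0.7],[0,0,-0.6],[0,0,-0.4],[0,0,-0.2],[0,0,0],[0,0,0]], rot=[[0,0,0],[0,0,0],[0,0,0],[0,0,0],[0,0,0],[0,0,0],[0,0,0],[0,0,0],[0,0,0],[0,0,0]])

```text
clock: 38.0
tool_pos: [0.6583, -0.089, 0.0313]
eef_rot: [-3.142, -0.001, -0.09]
force: [-0.0, 0.0, -0.1]
grip_width: 0.0225
```

Call:
send_rows(dp=[[0,0,-0.3],[0,0,-0.3],[0,0,-0.2],[0,0,-0.2],[0,0,-0.1],[0,0,-0.1],[0,0,0],[0,0,0],[0,0,0],[0,0,0]], rot=[[0,0,0],[0,0,0],[0,0,0],[0,0,0],[0,0,0],[0,0,0],[0,0,0],[0,0,0],[0,0,0],[0,0,0]])

```text
clock: 39.25
tool_pos: [0.6582, -0.089, 0.0191]
eef_rot: [3.142, -0.0, -0.09]
force: [-0.1, 0.7, -1.6]
grip_width: 0.0224
```

Call:
send_rows(dp=[[0,0,-0.05],[0,0,0],[0,0,-0.05],[0,0,0],[0,0,0],[0,0,0],[0,0,0],[0,0,0],[0,0,0],[0,0,0]], rot=[[0,0,0],[0,0,0],[0,0,0],[0,0,0],[0,0,0],[0,0,0],[0,0,0],[0,0,0],[0,0,0],[0,0,0]])

```text
clock: 40.5
tool_pos: [0.6582, -0.089, 0.0181]
eef_rot: [3.142, -0.0, -0.09]
force: [0.4, -0.5, -0.4]
grip_width: 0.0223
```

Call:
send_rows(dp=[[0,0,0],[0,0,0],[0,0,0],[0,0,0],[0,0,0.3],[0,0,1],[0,0,2],[0,0,3],[0,0,3],[0,0,3]], rot=[[0,0,0],[0,0,0],[0,0,0],[0,0,0],[0,0,0],[0,0,0],[0,0,0],[0,0,0],[0,0,0],[0,0,0]], gripper=4)

```text
clock: 41.75
tool_pos: [0.6579, -0.0891, 0.1425]
eef_rot: [-3.142, -0.0, -0.09]
force: [-0.4, -0.1, -0.8]
grip_width: 0.04
```

Call:
send_rows(dp=[[-2,-3,2],[-3,-4,1],[-3,-4,0],[-3,-4,0],[-3,-4,0],[-3,-3,0],[-3,-2,0],[-2,-1,0],[0,0,0],[0,0,0]], rot=[[0,0,0],[0,0,0],[0,0,0],[0,0,0],[0,0,0],[0,0,0],[0,0,0],[0,0,0],[0,0,0],[0,0,0]])

```text
clock: 43.0
tool_pos: [0.4388, -0.3388, 0.1713]
eef_rot: [3.141, -0.001, -0.09]
force: [-0.2, 0.1, 0.2]
grip_width: 0.04
```

Run:
```python
from h import *
im=snapshot("top")[:,:,::-1].copy();im2=snapshot("scene")[:,:,::-1].copy()
o=ortho(im,"top",.53,.79,-.2,.3,.018,1100);H=np.zeros((600,800,3),np.uint8);h,w=o.shape[:2];H[:h,:w]=o
H[h:600,:550]=cv2.resize(im2[170:330,150:450],(550,600-h),interpolation=cv2.INTER_CUBIC)
H[:334,550:]=cv2.resize(im,(250,187))[:187].repeat(1,0) if 0 else cv2.resize(im,(250,334))
cv2.imwrite("pics/end.png",cv2.convertScaleAbs(H,alpha=1.5))
s=sense();print(s["tool_pos"],s["clock"])
```

```text
[ 0.43902822 -0.33854917  0.17109486] 43.1
```

View pics/end.png

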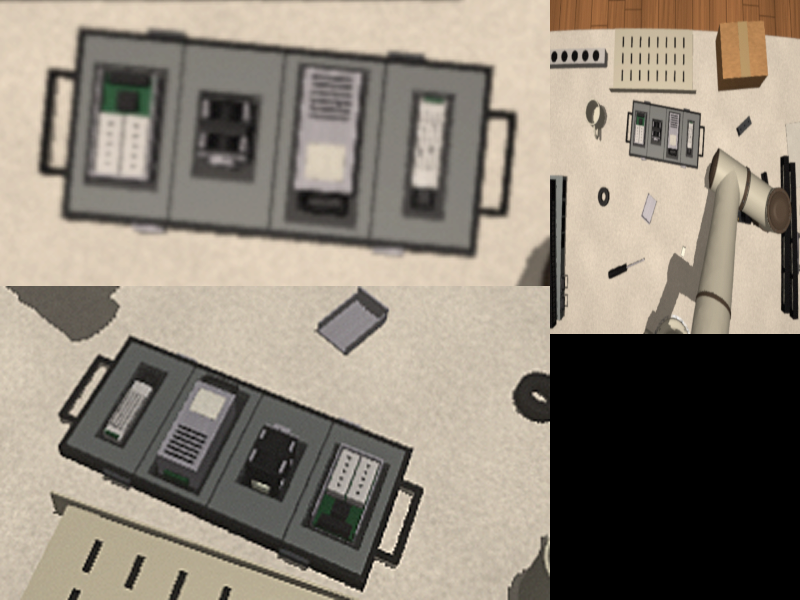

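```bash
python3 -c "
from cell import *
print(sign_off())"
```

```text
the job is handed in; nothing more can be done
None
```

I packed all four spares in the order you gave: power supply, fan module, uplink module, then transceiver. Each lies lengthwise in its own tray pocket. The job was handed in at about 43 s of the 106 s limit.

**Final check:** The last top and scene pictures show all four parts flat inside their pockets. The arm was clear of everything, with the tool at about z = 0.17 m. I made no move on either blanking cover. The uplink cover can be seen where it lay; the arm hid the supply cover in the last top picture.

**Set-down:** The height at release matched each pocket floor. The power supply, fan and uplink registered a light contact force first, at most about 6 N. The transceiver's contact reading was within the sensor noise, so I released it at the calculated seated height, at most a few tenths of a millimetre above its pocket floor.

**Disagreements along the way:**
- **Fan position:** My first fix from the top picture was about 6 mm off along its length, because I had included its shadow. The scene picture disagreed, and I corrected it before gripping.
- **Transceiver loop:** After the lift, its pull loop looked out of place in one picture. A closer look showed that was only its shadow, and the transceiver was held level.

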